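# Shut down the glory hole's burner

### The job

Shut the bench-top glory hole down for the night. First push the gas lever (on the thin pipe) round until the gas is fully shut, then push the air lever (on the thick pipe) round until it points at the mark next to shut, so that a little air keeps cooling the burner; never shut the air off altogether. Push each lever from one side with a fingertip, without taking it between the fingers, and leave the tools and glass on the bench as they lie.

Things in the scene. Friction and masses are not known exactly. Their poses are not given: they have to be found in the camera images.
- burner: Bench-top glory hole and burner pipes, fixed, one rigid piece. Origin on the bench; +y along both pipes to the drum, -x the robot's side. Drum: dark steel, 288 mm across and long, top 319 mm high, centre at x 60, y 440 mm. Thick air pipe (60 mm, axis 85 mm high) at x 50 mm, thin black gas pipe (27 mm, axis 95 mm high) at x -30 mm. Nothing but the drum and levers is over 148 mm high.
- gas_lever (a joint): Gas valve lever on the thin pipe, rad: 0 = open, along the pipe to the burner's +y; 1.571 = shut, hard stop, straight across the pipe to the burner's +x (away from the robot). Grows clockwise seen from above. Level lever, 130 mm from stem to end, 155 mm high. Needs about 0.45 N m (4 to 5 N at the grip); stays where it is left.
- gas_lever_stem (a point): On the gas valve's vertical turning axis, at lever mid-height (155 mm over the bench); at x -30, y -170 mm in the burner's frame. Its x axis points along the lever from stem to end and turns with it; z up.
- gas_lever_sleeve (a point): Centre of the gas lever's black grip, 97.5 mm from the stem; grip 65 mm long, 18 mm wide, 12 mm thick (149 to 161 mm high). x along the lever outwards, z up. Nearer the stem the lever is a bar 11 mm wide, 6 mm thick. Free room below the grip: at least 28 mm all through its swing.
- air_lever (a joint): Air valve lever on the thick pipe, rad: 0 = open, along the pipe to the burner's -y; 1.571 = shut, hard stop, straight across to the burner's -x (to the robot). Grows clockwise from above. Plate marks at 0, 0.393, 0.785, 1.178 (next to shut), 1.571 (shut). Level lever, 145 mm long, 155 mm high; its centre line is the pointer. Needs about 0.3 N m (3 N at the grip); does not coast.
- air_lever_stem (a point): On the air valve's vertical turning axis, at lever mid-height (155 mm over the bench); at x 50, y 150 mm in the burner's frame. Its x axis points along the lever from stem to end and turns with it; z up.
- air_lever_sleeve (a point): Centre of the air lever's black grip, 115 mm from the stem; grip 60 mm long, 18 mm wide, 12 mm thick (149 to 161 mm high). x along the lever outwards, z up. Free room below the grip: at least 28 mm all through its swing.
- air_mark (a point): The mark next to shut, 70 mm from the stem and 139 mm high, on the bare aluminium quarter-circle plate (76 mm radius, five black radial marks 34 mm long) under the air lever. The lever points at it when it lies over the line from the stem to this point.
- frit_jar: Bystander, loose on the bench: amber glass jar with a metal lid, 58 mm across, 75 mm tall. Origin on its underside, near its middle.
- wax_cake: Bystander, loose on the bench: round cake of beeswax, 66 mm across, 28 mm tall. Origin on its underside, near its middle.
- steel_cup: Bystander, loose on the bench: open steel cup, 62 mm across, 60 mm tall. Origin on its underside, near its middle.
- jacks: Bystander, loose on the bench: glassblower's jacks: a pair of long steel blades joined by a bow, 310 x 56 x 12 mm, lying flat. Origin on its underside, near its middle.
- shears: Bystander, loose on the bench: diamond shears with two finger loops, 215 x 85 x 13 mm, lying flat. Origin on its underside, near its middle.
- wood_block: Bystander, loose on the bench: dark wooden blocking cup 94 mm across with a straight handle, 250 mm long, 50 mm tall. Origin on its underside, near its middle.
- bowl: Bystander, loose on the bench: finished green glass bowl with an orange lip, 145 mm across, 58 mm tall. Origin on its underside, near its middle.

How it is judged:
By the outcome, as a careful person would: the job done as asked, in the order asked, and still so for the second after the job is handed in, with the robot touching nothing.
It also fails if it takes over 54 s, if anything falls off the work surface, if the arm or the gripper's body presses on something with over 40 N, if the wrist force passes 120 N, or if a joint passes its speed limit or range.

### The arm

A 6-joint arm with a two-finger parallel gripper is mounted at the origin on the work surface. World frame = base frame: x ahead of the robot, y to its left, z up, the work surface at z = 0. Lengths are in m, angles in rad, forces in N, time in s.
With the tool pointing down it reaches from about 0.375 to 0.975 m from the base axis. Payload 3.8 kg.
Tool frame: the origin (TCP) lies midway between the tips of the shut fingers; the grasp point (between the pads) lies 19 mm behind it; z points along the fingers, y is the line along which they close (so a half turn about z gives the same grasp; the last joint's range is limited). The gripper opens to 85 mm and grips with 20 to 120 N. Pads are 22 mm wide; open, the fingers measure 114 mm over their backs; the gripper's body (76 mm by 85 mm) begins 54 mm behind the grasp point. The pads swing forward as they close: fully open they stand 13 mm farther back than shut.
Start: joints at [-1.196, 0.264, 1.604, -0, 1.274, -0.037], TCP at [0.27, -0.619, 0.231] pointing down, gripper open.
Joint ranges: [-2.63, 2.63], [-0.94, 2.18], [0.31, 2.57], [-1.31, 4.45], [0, 2.66], [-2.55, 2.55]. Speed limits (rad/s): [2.57, 2.57, 3.14, 3.14, 3.14, 3.14].

### API

Orientations are given as a rotation vector (axis times angle).
In Python, from workcell import bot, imaging gives the robot as it stands.
- The arm moves only by the tool step_arm, never from a script. Its argument "series" is a list of rows, each an object of numbers: "grip": the closure, from -1 (fully open) to 1 (shut); "x", "y", "z": the shift along the tool's x, y, z normalised to -1 to 1, where 1 is 500 mm; "ax", "ay", "az": the turn, a rotation vector about the tool's x, y, z normalised to -1 to 1, where 1 is 30 degrees. A call has 1 to 12 rows; each row is the pose to reach, as a shift and turn from the pose commanded when the call began, along the tool's axes at that moment; what a row does not reach only later rows make up. A row lasts 1/10 s, in which the tool goes at most 50 mm and 8.59 degrees, less where a joint would pass 70% of its speed; a pose out of reach is approached as far as the arm can. A call with a number of a shift or a turn outside -1 to 1 is refused whole. A call with a gripper value outside its range is refused whole. The fingers move at their own pace and stop on an object; "force" is the grip in N (left out, the last holds). Time passes only in rows, so rows that repeat a pose let the fingers close. It gives the time, the measured TCP pose, the force, the opening and the grip force at its end, in the units of the state.
- bot.read_state(): the state, without advancing time (a new reading comes with each control period).
- imaging.read_camera(name): name is "side" or "top"; returns a dict with "img" (384x512x3 uint8, red, green, blue), "fx", "fy", "cx", "cy" (pixels), "R" (3x3) and "t" (3): a world point X has camera coordinates R X + t. Camera axes: x right, y down, z forward; pixel columns grow to the right and rows downward; lengths in m; the calibration is good to about 2 mm. A picture is of the moment at which its call begins. There is no depth.
- bot.finish_job(): hands the job in; it is judged then, once.
The state is a dict: "time": time; "q": joint angles; "joint_vel": joint speeds; "joint_torque": joint torques, N m; "tool_pos": TCP position; "tcp_rot": TCP orientation; "wrist_force": force on the tool from outside, world axes, zero at the start; "torque": the same for the moment, N m; "width": opening from 0.0 (shut) to 1.0 (fully open); "grip_force": force on a finger pad.
Only numpy, scipy, OpenCV 4.12 (cv2) and the standard library are available. Lean on these libraries where they do the work, as an engineer would, in place of code of your own. Each camera call takes 0.05 s, during which the arm holds its last target. There are 200 camera calls.

## Working session

There is one attempt and no reset: what is moved stays moved. The work goes in short steps, Python scripts to look and compute and a tool call to move; the robot and the scene stay as the last step left them, time stands still between calls to the robot, and variables do not carry over. Pictures are saved under pics/ and viewed, at most 10 in all, crops included, and the job is handed in when it is done.

Besides the shell and the picture viewer there is one more tool, called as name(argument=value, ...), one argument or row to a line, values as JSON. step_arm: Moves the arm, as the interface text tells. Scaled input: -1 to 1 covers 500 mm each way for a shift and 30 degrees each way for a turn. Its arguments: {"type":"object","properties":{"series":{"type":"array","items":{"type":"object","properties":{"grip":{"type":"number"},"x":{"type":"number","minimum":-1,"maximum":1},"y":{"type":"number","minimum":-1,"maximum":1},"z":{"type":"number","minimum":-1,"maximum":1},"ax":{"type":"number","minimum":-1,"maximum":1},"ay":{"type":"number","minimum":-1,"maximum":1},"az":{"type":"number","minimum":-1,"maximum":1}}}},"force":{"type":"number"}},"required":["series"]}

```bash
mkdir -p pics; python3 - <<'E'
from workcell import bot, imaging
import cv2,pickle
d={}
for n in("top","side"):
    c=imaging.read_camera(n);d[n]=c
    cv2.imwrite(f"pics/{n}0.png",cv2.resize(c["img"][:,:,::-1],(768,576),interpolation=cv2.INTER_CUBIC))
    print(n,c["fx"],c["cx"],c["cy"],c["R"],c["t"])
pickle.dump(d,open("d0.pkl","wb"))
s=bot.read_state();print(s)
E
```

```text
top 498.6949438292327 253.2201773182627 190.7503180625197 [[ 0.0248345  -0.9996906  -0.00139692]
 [-0.99067862 -0.02442336 -0.13401255]
 [ 0.13393696  0.00471204 -0.99097865]] [-0.12239553  0.57411422  1.2600405 ]
side 419.40881311239707 255.27519246296947 189.95873869196822 [[-0.97946485 -0.20144179  0.00835536]
 [-0.15510277  0.7263799  -0.66956357]
 [ 0.12880891 -0.65710992 -0.74270776]] [0.54280598 0.24941008 1.12207491]
{'time': 0.1, 'q': array([-1.19593138e+00,  2.64685505e-01,  1.60527610e+00,  2.57665603e-05,
        1.27371198e+00, -3.68819828e-02]), 'joint_vel': array([-0.00082449, -0.00091564, -0.00261941,  0.00158501,  0.00265287,
       -0.0005555 ]), 'joint_torque': array([ 3.46962688e-04, -5.16706181e+01, -3.68589377e+01, -1.04633764e-04,
        6.31818824e-03,  6.31795629e-06]), 'tool_pos': array([ 0.26990946, -0.6179422 ,  0.23006047]), 'tcp_rot': array([-3.07324139e+00, -6.41779650e-01,  5.11287177e-04]), 'wrist_force': array([-0.01153722,  0.02807269,  0.29591949]), 'torque': array([ 0.05703347, -0.07200402,  0.01087884]), 'grip_force': 0.0, 'width': 0.993938523343762}
```

View pics/top0.png

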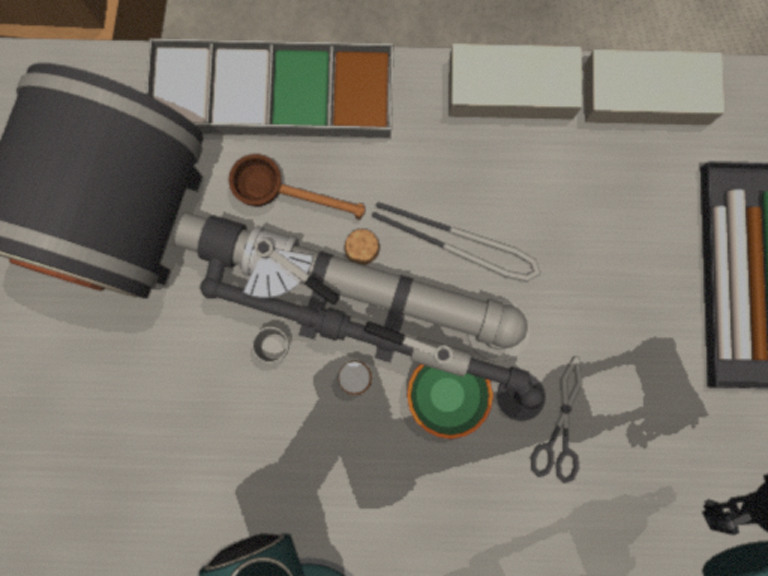

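View pics/side0.png

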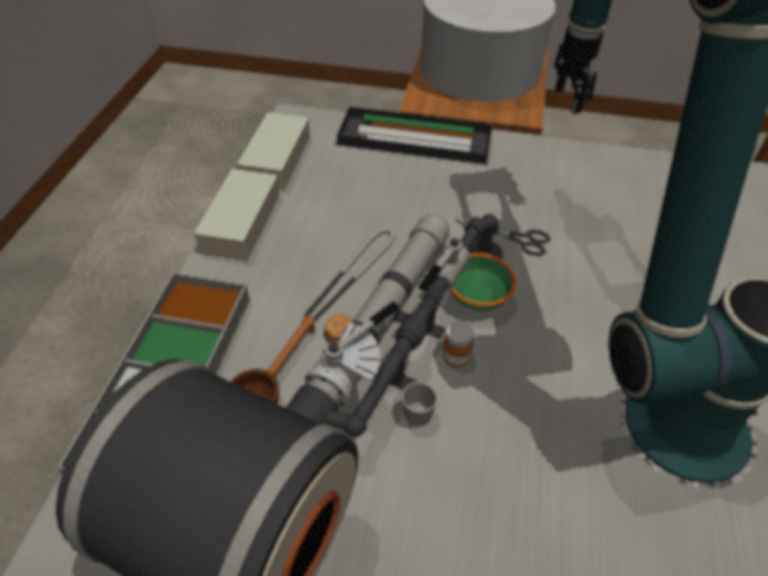

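Top view: the air stem is at about (265,248), with its grip at (322,290). The gas stem is at about (444,354), with its grip at (385,334). Next I'll zoom in on the levers.

```bash
python3 - <<'E'
import cv2,pickle,numpy as np
d=pickle.load(open("d0.pkl","rb"))
a=d["top"]["img"][135:275,130:330,::-1]
cv2.imwrite("pics/crop.png",cv2.resize(a,None,fx=4,fy=4,interpolation=cv2.INTER_CUBIC))
b=d["side"]["img"][135:275,190:350,::-1]
cv2.imwrite("pics/crops.png",cv2.resize(b,None,fx=4,fy=4,interpolation=cv2.INTER_CUBIC))
E
```

```text
(no output)
```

View pics/crop.png

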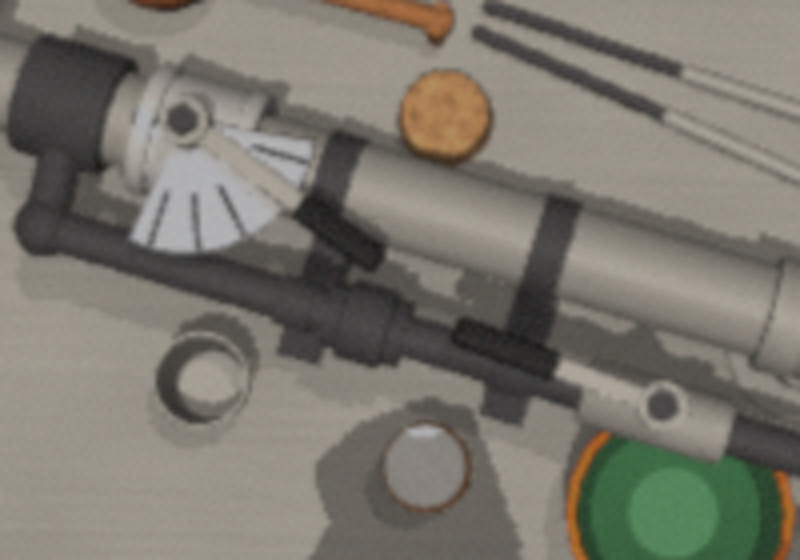

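View pics/crops.png

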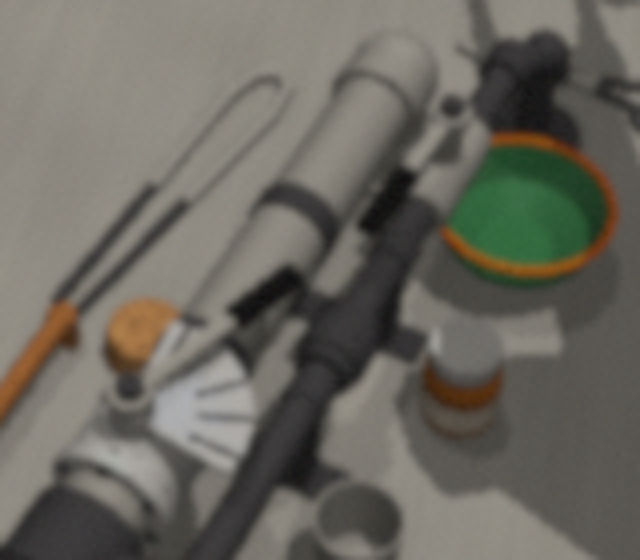

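The top crop shows the bolts at (185,118) for air and (663,404) for gas, and the grips at (340,232) and (507,347). The plate marks read clearly. In the side crop the bolts are at (130,382) and (453,105). Next step is triangulating these.

```bash
cat > h.py <<'E'
import numpy as np
def ray(c,p):
    d=c["R"].T@np.array([(p[0]-c["cx"])/c["fx"],(p[1]-c["cy"])/c["fy"],1]);return -c["R"].T@c["t"],d
def onz(c,p,z):
    o,d=ray(c,p);return o+d*(z-o[2])/d[2]
def tri(c1,p1,c2,p2):
    o1,d1=ray(c1,p1);o2,d2=ray(c2,p2)
    s=np.linalg.lstsq(np.c_[d1,-d2],o2-o1,rcond=None)[0]
    a,b=o1+s[0]*d1,o2+s[1]*d2
    return (a+b)/2,np.linalg.norm(a-b)
T=lambda u,v:((u+.5)/4-.5+130,(v+.5)/4-.5+135)
S=lambda u,v:((u+.5)/4-.5+190,(v+.5)/4-.5+135)
E
python3 - <<'E'
import pickle
from h import *
d=pickle.load(open("d0.pkl","rb"));t,s=d["top"],d["side"]
np.set_printoptions(precision=4,suppress=True)
print(tri(t,T(185,118),s,S(130,382)),tri(t,T(663,404),s,S(453,105)))
for z in(.155,.165,.172):
    A=onz(t,T(185,118),z);G=onz(t,T(663,404),z);print(z,A,G,np.linalg.norm(A-G),"exp",np.hypot(80,320))
z=.168
A=onz(t,T(185,118),z);G=onz(t,T(663,404),z)
v=A-G; th=np.arctan2(v[1],v[0])-np.arctan2(320,80); print("burner yaw",np.degrees(th))
R=np.array([[np.cos(th),-np.sin(th)],[np.sin(th),np.cos(th)]])
o=((A+G)/2)[:2]-R@[.01,-.01];print("origin",o)
inv=lambda P:R.T@(P[:2]-o)
gs=onz(t,T(507,347),.161);as_=onz(t,T(340,232),.161)
for n,P,st in(("gas",gs,[-.03,-.17]),("air",as_,[.05,.15])):
    w=inv(P)-st;print(n,P,w,np.linalg.norm(w),np.degrees(np.arctan2(w[1],w[0])))
# marks (centre lines): outer,inner ends
for p in((150,246),(197,250),(243,234),(308,156)):
    w=inv(onz(t,T(*p),.139))-[.05,.15];print("mark",np.linalg.norm(w),np.degrees(np.arctan2(w[1],w[0])))
for n,P in(("drum pt",(170,1)),):pass
print("ob: bowl, jar, cup, wax")
for p,z in(((680,510),.058),((427,466),.075),((203,378),.06),((445,115),.028)):print(onz(t,T(*p),z),inv(onz(t,T(*p),z)))
E
```

```text
(array([0.6212, 0.0762, 0.1632]), np.float64(0.0038201742191291085)) (array([ 0.4586, -0.2093,  0.1629]), np.float64(0.0024540303941355188))
0.155 [0.6208 0.0774 0.155 ] [ 0.4577 -0.2099  0.155 ] 0.3303466310794411 exp 329.84845004941286
0.165 [0.6189 0.0757 0.165 ] [ 0.4573 -0.2091  0.165 ] 0.3275242188658716 exp 329.84845004941286
0.172 [0.6176 0.0746 0.172 ] [ 0.457  -0.2085  0.172 ] 0.3255485303163729 exp 329.84845004941286
burner yaw -15.534129674400685
origin [ 0.5308 -0.0545]
gas [ 0.4884 -0.1179  0.161 ] [0.0061 0.0976] 0.09775545788044121 86.3952897685566
air [ 0.5537 -0.018   0.161 ] [-0.0377 -0.1087] 0.11501639992756661 -109.12615982420864
mark 0.07670331779649156 179.8067189095842
mark 0.07592048977396232 -158.80490960876432
mark 0.07384191353844566 -136.481571365147
mark 0.07381065019828681 -87.65333909127057
ob: bowl, jar, cup, wax
[ 0.3961 -0.2294  0.058 ] [-0.0829 -0.2046]
[ 0.4194 -0.0702  0.075 ] [-0.1031 -0.0449]
[0.4714 0.0739 0.06  ] [-0.0916  0.1078]
[ 0.6506 -0.0736  0.028 ] [0.1206 0.0136]
```

The burner pose is consistent, with yaw at -15.5°, and the tool's current yaw already suits both pushes. I'll keep the orientation fixed and compute the gas approach.

```bash
cat >> h.py <<'E'
from workcell import bot
from scipy.spatial.transform import Rotation as Ro
YAW=np.radians(-15.53);O=np.array([.5308,-.0545])
B=np.array([[np.cos(YAW),-np.sin(YAW)],[np.sin(YAW),np.cos(YAW)]])
ST=dict(gas=np.array([-.03,-.17]),air=np.array([.05,.15]))
def pt(l,deg,r,d,z):  # point r along lever, d off it to the counterclockwise side
    a=np.radians(deg);u=np.array([np.cos(a),np.sin(a)]);n=np.array([-u[1],u[0]])
    return np.r_[O+B@(ST[l]+r*u+d*n),z]
def rows(pts):
    s=bot.read_state();R=Ro.from_rotvec(s["tcp_rot"])
    print("t",round(s["time"],2),"tcp",s["tool_pos"].round(4),"F",s["wrist_force"].round(1))
    for p in pts:print(np.round(R.inv().apply(p-s["tool_pos"])/.5,3))
E
python3 -c "
from h import *
rows([pt('gas',87,.097,.048,.22),pt('gas',87,.097,.048,.14)]);print(pt('gas',87,.097,.048,.14))"
```

```text
t 0.1 tcp [ 0.2699 -0.6179  0.2301] F [-0.   0.   0.3]
[ 0.727 -0.806  0.022]
[ 0.727 -0.806  0.182]
[ 0.44169415 -0.10303536  0.14      ]
```

step_arm(
  series=[
    {"x":0.727,"y":-0.806,"z":0.022,"grip":1},
    {"x":0.727,"y":-0.806,"z":0.022,"grip":1},
    {"x":0.727,"y":-0.806,"z":0.022,"grip":1},
    {"x":0.727,"y":-0.806,"z":0.022,"grip":1},
    {"x":0.727,"y":-0.806,"z":0.022,"grip":1},
    {"x":0.727,"y":-0.806,"z":0.022,"grip":1},
    {"x":0.727,"y":-0.806,"z":0.022,"grip":1},
    {"x":0.727,"y":-0.806,"z":0.022,"grip":1},
    {"x":0.727,"y":-0.806,"z":0.022,"grip":1},
    {"x":0.727,"y":-0.806,"z":0.022,"grip":1},
    {"x":0.727,"y":-0.806,"z":0.022,"grip":1},
    {"x":0.727,"y":-0.806,"z":0.022,"grip":1},
  ],
  force=60,
)

```text
validation failed for argument at $.se...
```

```bash
python3 -c "
from h import *
rows([pt('gas',87,.097,.048,.14)]);print(bot.read_state()['tcp_rot'],bot.read_state()['width'])"
```

```text
t 0.1 tcp [ 0.2699 -0.6179  0.2301] F [-0.   0.   0.3]
[ 0.727 -0.806  0.182]
[-3.07324139e+00 -6.41779650e-01  5.11287177e-04] 0.993938523343762
```

step_arm(
  series=[
    {"x":0.727,"y":-0.806,"z":0.022,"ax":0,"ay":0,"az":0,"grip":1},
  ],
  force=60,
)

```text
time: 0.2
tool_pos: [0.2845, -0.5744, 0.2288]
tcp_rot: [3.075, 0.636, -0.002]
wrist_force: [0.6, 0.8, 0.4]
width: 0.858
grip_force: 0.0
```

step_arm(
  series=[
    {"x":0.66,"y":-0.732,"z":0.02,"ax":0,"ay":0,"az":0,"grip":1},
    {"x":0.66,"y":-0.732,"z":0.02,"ax":0,"ay":0,"az":0,"grip":1},
    {"x":0.66,"y":-0.732,"z":0.02,"ax":0,"ay":0,"az":0,"grip":1},
    {"x":0.66,"y":-0.732,"z":0.02,"ax":0,"ay":0,"az":0,"grip":1},
    {"x":0.66,"y":-0.732,"z":0.02,"ax":0,"ay":0,"az":0,"grip":1},
    {"x":0.66,"y":-0.732,"z":0.02,"ax":0,"ay":0,"az":0,"grip":1},
    {"x":0.66,"y":-0.732,"z":0.02,"ax":0,"ay":0,"az":0,"grip":1},
    {"x":0.66,"y":-0.732,"z":0.02,"ax":0,"ay":0,"az":0,"grip":1},
    {"x":0.66,"y":-0.732,"z":0.02,"ax":0,"ay":0,"az":0,"grip":1},
    {"x":0.66,"y":-0.732,"z":0.02,"ax":0,"ay":0,"az":0,"grip":1},
    {"x":0.66,"y":-0.732,"z":0.02,"ax":0,"ay":0,"az":0,"grip":1},
    {"x":0.66,"y":-0.732,"z":0.02,"ax":0,"ay":0,"az":0,"grip":1},
  ],
  force=60,
)

```text
time: 1.4
tool_pos: [0.4417, -0.1028, 0.2199]
tcp_rot: [3.074, 0.647, -0.001]
wrist_force: [-0.5, 0.2, -0.9]
width: -0.003
grip_force: 0.0
```

```bash
python3 -c "
from h import *
rows([pt('gas',87,.097,.048,.14)]);print(bot.read_state()['tcp_rot'],bot.read_state()['width'])
from workcell import imaging
import cv2
c=imaging.read_camera('top')['img'][100:300,100:340,::-1]
cv2.imwrite('pics/t1.png',cv2.resize(c,None,fx=3,fy=3))"
```

```text
t 1.4 tcp [ 0.4417 -0.1028  0.2199] F [-0.5  0.2 -0.9]
[-0.    0.    0.16]
[ 3.07399414e+00  6.47233968e-01 -1.46478125e-03] -0.002694760193989943
```

View pics/t1.png

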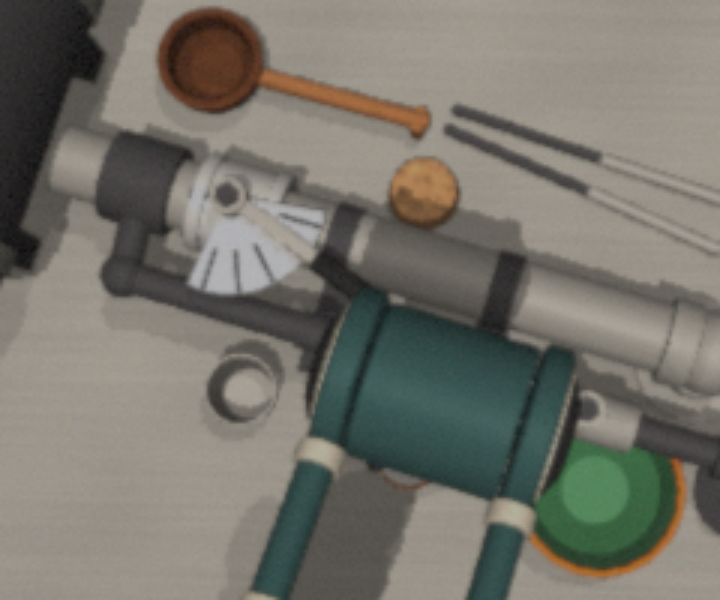

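The wrist now hides the gas grip in the top view (about (440,400)); nothing has been disturbed. Descending.

step_arm(
  series=[
    {"x":0,"y":0,"z":0.08,"ax":0,"ay":0,"az":0,"grip":1},
    {"x":0,"y":0,"z":0.16,"ax":0,"ay":0,"az":0,"grip":1},
    {"x":0,"y":0,"z":0.16,"ax":0,"ay":0,"az":0,"grip":1},
    {"x":0,"y":0,"z":0.16,"ax":0,"ay":0,"az":0,"grip":1},
  ],
)

```text
time: 1.85
tool_pos: [0.4409, -0.1048, 0.14]
tcp_rot: [-3.075, -0.638, 0.003]
wrist_force: [0.6, -0.2, 0.2]
width: 0.003
grip_force: 0.0
```

```bash
python3 -c "
from h import *
rows([pt('gas',a,.097,.027,.14) for a in (90,82,74,66,58,50,42,34,26,18,10)])"
```

```text
t 1.85 tcp [ 0.4409 -0.1048  0.14  ] F [ 0.6 -0.2  0.2]
[ 0.024  0.021 -0.   ]
[ 0.049  0.034 -0.   ]
[ 0.072  0.05  -0.   ]
[ 0.093  0.07  -0.   ]
[ 0.11   0.092 -0.   ]
[ 0.124  0.116 -0.   ]
[ 0.135  0.142 -0.   ]
[ 0.142  0.169 -0.001]
[ 0.146  0.197 -0.001]
[ 0.145  0.225 -0.001]
[ 0.14   0.253 -0.001]
```

step_arm(
  series=[
    {"x":0.012,"y":0.01,"z":0,"ax":0,"ay":0,"az":0,"grip":1},
    {"x":0.024,"y":0.021,"z":0,"ax":0,"ay":0,"az":0,"grip":1},
    {"x":0.037,"y":0.028,"z":0,"ax":0,"ay":0,"az":0,"grip":1},
    {"x":0.049,"y":0.034,"z":0,"ax":0,"ay":0,"az":0,"grip":1},
    {"x":0.072,"y":0.05,"z":0,"ax":0,"ay":0,"az":0,"grip":1},
    {"x":0.093,"y":0.07,"z":0,"ax":0,"ay":0,"az":0,"grip":1},
    {"x":0.11,"y":0.092,"z":0,"ax":0,"ay":0,"az":0,"grip":1},
    {"x":0.124,"y":0.116,"z":0,"ax":0,"ay":0,"az":0,"grip":1},
    {"x":0.135,"y":0.142,"z":0,"ax":0,"ay":0,"az":0,"grip":1},
    {"x":0.142,"y":0.169,"z":0,"ax":0,"ay":0,"az":0,"grip":1},
  ],
)

```text
time: 2.85
tool_pos: [0.5389, -0.1514, 0.139]
tcp_rot: [-3.071, -0.642, 0.009]
wrist_force: [-6.9, 2.2, 0.3]
width: 0.002
grip_force: 3.1
```

```bash
python3 -c "
from h import *
rows([pt('gas',a,.097,.027,.14) for a in (26,18,10,5,2,0,-2,-4)])"
```

```text
t 2.85 tcp [ 0.5389 -0.1514  0.139 ] F [-6.9  2.2  0.3]
[ 0.003  0.033 -0.002]
[ 0.002  0.061 -0.002]
[-0.003  0.089 -0.002]
[-0.008  0.106 -0.002]
[-0.011  0.116 -0.002]
[-0.014  0.122 -0.003]
[-0.017  0.129 -0.003]
[-0.02   0.135 -0.003]
```

step_arm(
  series=[
    {"x":0.003,"y":0.03,"z":-0.002,"ax":0,"ay":0,"az":0,"grip":1},
    {"x":0.002,"y":0.058,"z":-0.002,"ax":0,"ay":0,"az":0,"grip":1},
    {"x":-0.003,"y":0.086,"z":-0.002,"ax":0,"ay":0,"az":0,"grip":1},
    {"x":-0.008,"y":0.1,"z":-0.002,"ax":0,"ay":0,"az":0,"grip":1},
    {"x":-0.01,"y":0.11,"z":-0.002,"ax":0,"ay":0,"az":0,"grip":1},
    {"x":-0.01,"y":0.11,"z":-0.002,"ax":0,"ay":0,"az":0,"grip":1},
  ],
)

```text
time: 3.45
tool_pos: [0.5576, -0.204, 0.14]
tcp_rot: [-3.072, -0.641, 0.003]
wrist_force: [-1.2, 2.7, -0.2]
width: 0.001
grip_force: 1.3
```

```bash
python3 -c "
from h import *
rows([pt('gas',a,.097,.027,.14) for a in (2,0,-2,-4)])"
```

```text
t 3.45 tcp [ 0.5576 -0.204   0.14  ] F [-1.2  2.7 -0.2]
[-0.003  0.004  0.   ]
[-0.006  0.011  0.   ]
[-0.009  0.017  0.   ]
[-0.012  0.024  0.   ]
```

step_arm(
  series=[
    {"x":-0.003,"y":0.004,"z":0,"ax":0,"ay":0,"az":0,"grip":1},
    {"x":-0.006,"y":0.01,"z":0,"ax":0,"ay":0,"az":0,"grip":1},
    {"x":-0.006,"y":0.01,"z":0,"ax":0,"ay":0,"az":0,"grip":1},
  ],
)

```text
time: 3.75
tool_pos: [0.5572, -0.2101, 0.1406]
tcp_rot: [-3.074, -0.642, 0.001]
wrist_force: [-1.3, 3.7, -3.3]
width: -0.0
grip_force: 2.0
```

step_arm(
  series=[
    {"x":-0.002,"y":0.003,"z":0,"ax":0,"ay":0,"az":0,"grip":1},
    {"x":-0.004,"y":0.007,"z":0,"ax":0,"ay":0,"az":0,"grip":1},
    {"x":-0.004,"y":0.007,"z":0,"ax":0,"ay":0,"az":0,"grip":1},
  ],
)

```text
time: 4.05
tool_pos: [0.557, -0.2121, 0.1407]
tcp_rot: [-3.07, -0.641, -0.001]
wrist_force: [-0.2, 10.4, -2.7]
width: -0.0
grip_force: 5.3
```

step_arm(
  series=[
    {"x":-0.001,"y":0.003,"z":0,"ax":0,"ay":0,"az":0,"grip":1},
    {"x":-0.003,"y":0.006,"z":0,"ax":0,"ay":0,"az":0,"grip":1},
    {"x":-0.003,"y":0.006,"z":0,"ax":0,"ay":0,"az":0,"grip":1},
  ],
)

```text
time: 4.35
tool_pos: [0.557, -0.2125, 0.1407]
tcp_rot: [-3.066, -0.639, -0.002]
wrist_force: [0.5, 18.7, -1.1]
width: 0.0
grip_force: 9.6
```

```bash
python3 -c "
from h import *
p=bot.read_state()['tool_pos'][:2];print(B.T@(p-O)-ST['gas'])
rows([pt('gas',0,.097,.055,.14),pt('gas',0,.097,.055,.215)])"
```

```text
[0.0974898  0.02480561]
t 4.35 tcp [ 0.557  -0.2125  0.1407] F [ 0.5 18.7 -1.1]
[ 0.037 -0.047  0.002]
[ 0.038 -0.049 -0.148]
```

The stop is reached: force climbed to 18.7 N with no further motion. Backing off and rising.

step_arm(
  series=[
    {"x":0.02,"y":-0.03,"z":0,"ax":0,"ay":0,"az":0,"grip":1},
    {"x":0.04,"y":-0.06,"z":0,"ax":0,"ay":0,"az":0,"grip":1},
    {"x":0.04,"y":-0.06,"z":0,"ax":0,"ay":0,"az":0,"grip":1},
    {"x":0.04,"y":-0.06,"z":-0.08,"ax":0,"ay":0,"az":0,"grip":1},
    {"x":0.04,"y":-0.06,"z":-0.16,"ax":0,"ay":0,"az":0,"grip":1},
    {"x":0.04,"y":-0.06,"z":-0.16,"ax":0,"ay":0,"az":0,"grip":1},
  ],
)

```text
time: 4.95
tool_pos: [0.5678, -0.1849, 0.2295]
tcp_rot: [3.066, 0.641, 0.018]
wrist_force: [0.4, 0.7, 1.2]
width: -0.0
grip_force: 0.0
```

```bash
python3 -c "
from h import *
rows([pt('air',-109,.112,.048,.22)])"
```

```text
t 4.95 tcp [ 0.5678 -0.1849  0.2295] F [0.4 0.7 1.2]
[ 0.164 -0.239  0.018]
```

step_arm(
  series=[
    {"x":0.054,"y":-0.08,"z":0.005,"ax":0,"ay":0,"az":0,"grip":1},
    {"x":0.11,"y":-0.16,"z":0.01,"ax":0,"ay":0,"az":0,"grip":1},
    {"x":0.164,"y":-0.239,"z":0.018,"ax":0,"ay":0,"az":0,"grip":1},
    {"x":0.164,"y":-0.239,"z":0.018,"ax":0,"ay":0,"az":0,"grip":1},
    {"x":0.164,"y":-0.239,"z":0.018,"ax":0,"ay":0,"az":0,"grip":1},
    {"x":0.164,"y":-0.239,"z":0.018,"ax":0,"ay":0,"az":0,"grip":1},
  ],
)

```text
time: 5.55
tool_pos: [0.5906, -0.0415, 0.2124]
tcp_rot: [3.074, 0.642, 0.0]
wrist_force: [0.1, -1.1, -0.3]
width: -0.003
grip_force: 0.0
```

```bash
python3 -c "
from h import *
rows([pt('air',-109,.112,.048,.14)])
from workcell import imaging
import cv2
o=[imaging.read_camera(n)['img'][100:300,130:330,::-1] for n in ('top','side')]
cv2.imwrite('pics/t2.png',cv2.resize(cv2.hconcat(o),None,fx=2,fy=2,interpolation=cv2.INTER_CUBIC))"
```

```text
t 5.55 tcp [ 0.5906 -0.0415  0.2124] F [ 0.1 -1.1 -0.3]
[0.007 0.006 0.145]
```

View pics/t2.png

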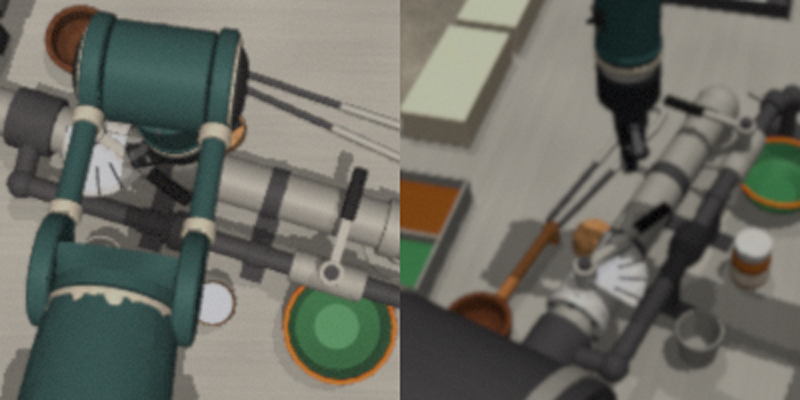

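Gas lever lies straight across its pipe (stem (330,271), grip (352,193)), and the fingertip is beside the air lever with free room. Descending.

step_arm(
  series=[
    {"x":0.007,"y":0.006,"z":0.08,"ax":0,"ay":0,"az":0,"grip":1},
    {"x":0.007,"y":0.006,"z":0.145,"ax":0,"ay":0,"az":0,"grip":1},
    {"x":0.007,"y":0.006,"z":0.145,"ax":0,"ay":0,"az":0,"grip":1},
    {"x":0.007,"y":0.006,"z":0.145,"ax":0,"ay":0,"az":0,"grip":1},
  ],
)

```text
time: 6.05
tool_pos: [0.5944, -0.0428, 0.1396]
tcp_rot: [-3.075, -0.64, 0.003]
wrist_force: [0.2, -0.3, 0.6]
width: -0.001
grip_force: 0.0
```

```bash
python3 -c "
from h import *
rows([pt('air',a,.112,.027,.14) for a in (-105,-109,-113,-119,-125,-131,-137,-143,-147,-150)])"
```

```text
t 6.05 tcp [ 0.5944 -0.0428  0.1396] F [ 0.2 -0.3  0.6]
[-0.009 -0.024 -0.001]
[-0.021 -0.035 -0.001]
[-0.032 -0.047 -0.001]
[-0.047 -0.065 -0.001]
[-0.06  -0.086 -0.001]
[-0.071 -0.107 -0.001]
[-0.079 -0.13  -0.001]
[-0.085 -0.153 -0.001]
[-0.088 -0.169 -0.001]
[-0.089 -0.181 -0.001]
```

Push to about -147° first, short of the mark at -157.5°.

step_arm(
  series=[
    {"x":-0.009,"y":-0.024,"z":-0.001,"ax":0,"ay":0,"az":0,"grip":1},
    {"x":-0.021,"y":-0.035,"z":-0.001,"ax":0,"ay":0,"az":0,"grip":1},
    {"x":-0.032,"y":-0.047,"z":-0.001,"ax":0,"ay":0,"az":0,"grip":1},
    {"x":-0.047,"y":-0.065,"z":-0.001,"ax":0,"ay":0,"az":0,"grip":1},
    {"x":-0.06,"y":-0.086,"z":-0.001,"ax":0,"ay":0,"az":0,"grip":1},
    {"x":-0.071,"y":-0.107,"z":-0.001,"ax":0,"ay":0,"az":0,"grip":1},
    {"x":-0.079,"y":-0.13,"z":-0.001,"ax":0,"ay":0,"az":0,"grip":1},
    {"x":-0.085,"y":-0.153,"z":-0.001,"ax":0,"ay":0,"az":0,"grip":1},
    {"x":-0.088,"y":-0.165,"z":-0.001,"ax":0,"ay":0,"az":0,"grip":1},
    {"x":-0.088,"y":-0.165,"z":-0.001,"ax":0,"ay":0,"az":0,"grip":1},
  ],
)

```text
time: 7.05
tool_pos: [0.5197, 0.0173, 0.1396]
tcp_rot: [-3.074, -0.644, 0.005]
wrist_force: [-0.3, 0.0, 0.1]
width: -0.0
grip_force: 0.0
```

```bash
python3 -c "
from h import *
rows([pt('air',a,.112,.027,.14) for a in (-147,-150,-153,-155,-157.5)])
from workcell import imaging
import cv2,pickle
d={n:imaging.read_camera(n) for n in ('top','side')};pickle.dump(d,open('d3.pkl','wb'))
o=[cv2.resize(d['top']['img'][120:220,140:240,::-1],(400,400),interpolation=cv2.INTER_CUBIC),cv2.resize(d['side']['img'][170:270,190:290,::-1],(400,400),interpolation=cv2.INTER_CUBIC)]
cv2.imwrite('pics/t3.png',cv2.hconcat(o))"
```

```text
t 7.05 tcp [0.5197 0.0173 0.1396] F [-0.3  0.   0.1]
[ 0.001  0.001 -0.001]
[ 0.    -0.011 -0.001]
[-0.001 -0.023 -0.001]
[-0.001 -0.032 -0.001]
[-0.    -0.042 -0.001]
```

View pics/t3.png

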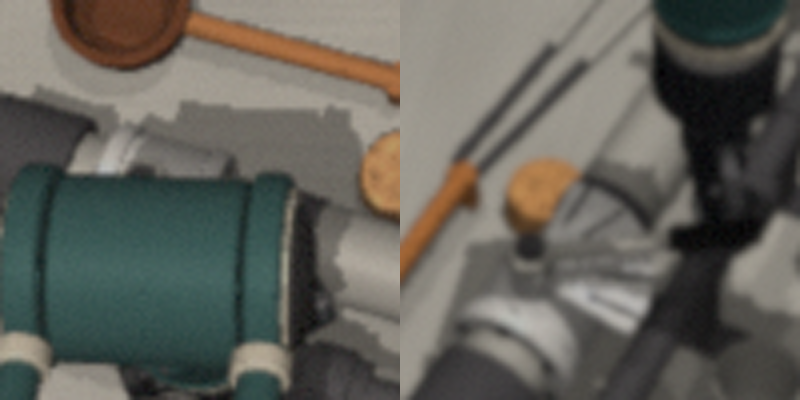

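Side view: air bolt at (530,248), grip about (715,235) against the finger, lever short of the second-to-last mark (around (605,300)). Measuring the angle.

```bash
python3 -c "
from h import *
import pickle
d0=pickle.load(open('d0.pkl','rb'))['side'];s=pickle.load(open('d3.pkl','rb'))['side']
def ang(c,p,z,st='air'):
    w=B.T@(onz(c,p,z)[:2]-O)-ST[st];return w.round(4),np.hypot(*w).round(4),np.degrees(np.arctan2(w[1],w[0])).round(1)
Q=lambda u,v:(189.5+(u-400+.5)/4,169.5+(v+.5)/4)
print('bolt',ang(s,Q(530,248),.165))
print('now grip',ang(s,Q(715,235),.158),ang(s,Q(672,240),.158))
print('check start grip',ang(d0,S(267,297),.158))
for p in((230,466),(250,414),(244,364)): print('mark end',ang(d0,S(*p),.139))
"
```

```text
bolt (array([0.001 , 0.0056]), np.float64(0.0057), np.float64(80.2))
now grip (array([-0.093 , -0.0604]), np.float64(0.1109), np.float64(-147.0)) (array([-0.071 , -0.0446]), np.float64(0.0839), np.float64(-147.9))
check start grip (array([-0.038 , -0.1024]), np.float64(0.1093), np.float64(-110.4))
mark end (array([-0.0716,  0.0123]), np.float64(0.0726), np.float64(170.3))
mark end (array([-0.0646, -0.0276]), np.float64(0.0702), np.float64(-156.9))
mark end (array([-0.0432, -0.0604]), np.float64(0.0742), np.float64(-125.6))
```

step_arm(
  series=[
    {"x":0,"y":-0.01,"z":-0.001,"ax":0,"ay":0,"az":0,"grip":1},
    {"x":-0.001,"y":-0.02,"z":-0.001,"ax":0,"ay":0,"az":0,"grip":1},
    {"x":-0.001,"y":-0.028,"z":-0.001,"ax":0,"ay":0,"az":0,"grip":1},
    {"x":-0.001,"y":-0.028,"z":-0.001,"ax":0,"ay":0,"az":0,"grip":1},
  ],
)

```text
time: 7.55
tool_pos: [0.5151, 0.0293, 0.1405]
tcp_rot: [-3.075, -0.643, 0.001]
wrist_force: [0.0, -0.9, -1.9]
width: 0.001
grip_force: 0.6
```

```bash
python3 -c "
from h import *
p=bot.read_state()['tool_pos'][:2];print(B.T@(p-O)-ST['air'])
rows([pt('air',-154,.112,.027,.14),pt('air',-135,.112,.04,.14),pt('gas',140,.18,0,.23)])"
```

```text
[-0.08759475 -0.07350792]
t 7.55 tcp [0.5151 0.0293 0.1405] F [ 0.  -0.9 -1.9]
[-0.002 -0.002  0.001]
[0.014 0.099 0.001]
[-0.367  0.038 -0.179]
```

step_arm(
  series=[
    {"x":0,"y":0.03,"z":0,"ax":0,"ay":0,"az":0,"grip":1},
    {"x":0,"y":0.06,"z":0,"ax":0,"ay":0,"az":0,"grip":1},
    {"x":0,"y":0.06,"z":0,"ax":0,"ay":0,"az":0,"grip":1},
    {"x":0,"y":0.06,"z":-0.08,"ax":0,"ay":0,"az":0,"grip":1},
    {"x":0,"y":0.06,"z":-0.18,"ax":0,"ay":0,"az":0,"grip":1},
    {"x":-0.3,"y":0.5,"z":-0.2,"ax":0,"ay":0,"az":0,"grip":1},
    {"x":-0.3,"y":0.5,"z":-0.2,"ax":0,"ay":0,"az":0,"grip":1},
    {"x":-0.3,"y":0.5,"z":-0.2,"ax":0,"ay":0,"az":0,"grip":1},
    {"x":-0.3,"y":0.5,"z":-0.2,"ax":0,"ay":0,"az":0,"grip":1},
    {"x":-0.3,"y":0.5,"z":-0.2,"ax":0,"ay":0,"az":0,"grip":1},
    {"x":-0.3,"y":0.5,"z":-0.2,"ax":0,"ay":0,"az":0,"grip":1},
    {"x":-0.3,"y":0.5,"z":-0.2,"ax":0,"ay":0,"az":0,"grip":1},
  ],
)

```text
time: 8.75
tool_pos: [0.4775, -0.2628, 0.2409]
tcp_rot: [-3.077, -0.635, -0.0]
wrist_force: [-0.6, 0.5, -0.2]
width: 0.003
grip_force: 0.0
```

```bash
python3 -c "
from workcell import imaging
import cv2,pickle
d={n:imaging.read_camera(n) for n in ('top','side')};pickle.dump(d,open('d4.pkl','wb'))
o=[cv2.resize(d['top']['img'][140:240,140:240,::-1],(400,400),interpolation=cv2.INTER_CUBIC),cv2.resize(d['top']['img'][170:270,240:340,::-1],(400,400),interpolation=cv2.INTER_CUBIC)]
cv2.imwrite('pics/t4.png',cv2.hconcat(o))"
```

```text
(no output)
```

View pics/t4.png

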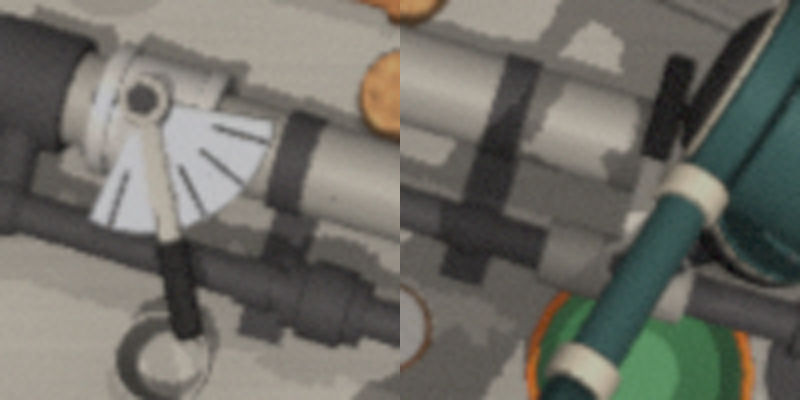

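The air lever lies just short of the (covered) mark, with its grip running from (172,240) to (187,338). The gas lever is still across. Measuring precisely, with masks for the marks and grip.

```bash
cat > m.py <<'E'
from h import *
import pickle,cv2,sys
def comp(c,lo,hi,box,zz,amin,amax):
    k=4;x0,y0,x1,y1=box
    g=cv2.resize(cv2.cvtColor(c["img"],cv2.COLOR_RGB2GRAY)[y0:y1,x0:x1],None,fx=k,fy=k,interpolation=cv2.INTER_CUBIC)
    if lo is None: g=cv2.morphologyEx(g,cv2.MORPH_BLACKHAT,np.ones((25,25)));m=(g>hi)
    else: m=(g<hi)
    n,L,st,ce=cv2.connectedComponentsWithStats(m.astype(np.uint8))
    for i in range(1,n):
        if amin<st[i,4]<amax:
            v,u=np.nonzero(L==i)
            P=np.array([B.T@(onz(c,((a+.5)/k-.5+x0,(b+.5)/k-.5+y0),zz)[:2]-O) for a,b in zip(u,v)])-ST["air"]
            q=P.mean(0);w,V=np.linalg.eigh(np.cov(P.T));d=V[:,1];d=d*np.sign(d@q)
            yield st[i,4],q,np.hypot(*q),np.degrees(np.arctan2(q[1],q[0])),np.degrees(np.arctan2(d[1],d[0])),np.sqrt(w)
E
python3 - <<'E'
from m import *
np.set_printoptions(precision=4,suppress=True)
f0=pickle.load(open("d0.pkl","rb"))["top"];f4=pickle.load(open("d4.pkl","rb"))["top"]
for c in(f0,f4):
    print("marks")
    for r in comp(c,None,45,(158,150,215,205),.139,60,600):
        if r[2]<.08:print(r[0],r[1],*np.round(r[2:5],4),r[5])
    print("dark")
    for r in comp(c,0,38,(150,150,230,245),.161,600,4000):print(r[0],r[1],*np.round(r[2:5],4),r[5])
E
```

```text
marks
73 [0.0089 0.0516] 0.0523 80.258 9.3371 [0.0009 0.003 ]
185 [ 0.0244 -0.0433] 0.0497 -60.6447 4.998 [0.0019 0.0032]
276 [-0.0009 -0.0577] 0.0577 -90.87 -90.186 [0.001  0.0086]
274 [-0.0405 -0.0385] 0.0559 -136.4913 -135.3828 [0.001  0.0081]
268 [-0.0589  0.0009] 0.0589 179.1443 179.9048 [0.0009 0.0088]
309 [-0.0538 -0.0209] 0.0577 -158.7627 -157.2753 [0.001  0.0092]
dark
marks
84 [0.0089 0.0514] 0.0522 80.216 8.0887 [0.0009 0.0033]
225 [ 0.0249 -0.0432] 0.0499 -60.0705 7.864 [0.002  0.0037]
144 [ 0.0002 -0.0101] 0.0101 -88.8683 -4.956 [0.0011 0.0056]
332 [-0.0009 -0.0565] 0.0565 -90.9105 -89.9005 [0.0011 0.009 ]
270 [-0.0225 -0.0509] 0.0557 -113.8676 -112.8234 [0.001  0.0083]
304 [-0.0408 -0.0388] 0.0563 -136.4445 -135.6061 [0.0011 0.0084]
291 [-0.0587  0.0009] 0.0587 179.1564 179.878 [0.001  0.0089]
dark
```

```bash
python3 - <<'E'
from m import *
np.set_printoptions(precision=4,suppress=True)
for f in("d0","d4"):
    c=pickle.load(open(f+".pkl","rb"))["top"];g=cv2.cvtColor(c["img"],cv2.COLOR_RGB2GRAY)
    print(f,g[205:222:4,178:194].tolist() if f=="d4" else "")
    for hi in(40,46,52):
        for r in comp(c,0,hi,(165,180,232,228),.161,300,4000):print(hi,r[0],r[1],*np.round(r[2:5],3),r[5])
E
```

```text
d0 
40 1340 [-0.0365 -0.1087] 0.115 -108.555 -115.409 [0.0051 0.0164]
46 2727 [-0.0379 -0.1083] 0.115 -109.273 -112.884 [0.0053 0.016 ]
46 711 [-0.0639 -0.1075] 0.125 -120.735 -93.559 [0.0045 0.0076]
d4 [[66, 58, 43, 46, 44, 45, 47, 41, 40, 39, 52, 52, 65, 72, 72, 73], [131, 119, 88, 45, 46, 42, 48, 45, 40, 36, 35, 46, 49, 61, 71, 75], [138, 137, 119, 65, 41, 41, 47, 42, 42, 42, 57, 100, 134, 131, 119, 117], [99, 100, 99, 89, 50, 43, 42, 43, 47, 45, 42, 53, 80, 96, 118, 135], [79, 77, 79, 76, 68, 40, 45, 43, 44, 49, 49, 37, 57, 87, 90, 109]]
40 346 [-0.0859 -0.0546] 0.102 -147.569 -149.447 [0.0016 0.0082]
46 2071 [-0.0988 -0.0544] 0.113 -151.164 -154.86 [0.0056 0.0162]
52 1013 [-0.0641 -0.1068] 0.125 -120.968 -87.369 [0.0051 0.0074]
52 3014 [-0.0997 -0.0553] 0.114 -150.992 -154.57 [0.0058 0.0159]
```

```bash
cat > lev.py <<'E'
from m import *
np.set_printoptions(precision=4,suppress=True)
def lever(c,a0):
    # sample in lever-stem polar coords: at each radius find centre of bar (R-B high) / grip (dark) across angle
    img=cv2.GaussianBlur(c["img"],(0,0),.6).astype(np.float32)
    def px(P):
        X=c["R"]@P+c["t"];return c["fx"]*X[0]/X[2]+c["cx"],c["fy"]*X[1]/X[2]+c["cy"]
    off=np.arange(-.028,.0281,.0005)
    for nm,z,rs in(("bar",.158,np.arange(.03,.074,.004)),("grip",.161,np.arange(.09,.142,.004))):
        out=[]
        for r in rs:
            uv=np.array([px(pt("air",a0,r,o,z)) for o in off],np.float32)
            s=cv2.remap(img,uv[None,:,0].copy(),uv[None,:,1].copy(),cv2.INTER_CUBIC)[0]
            w=np.clip(s[:,0]-s[:,2]-6,0,None) if nm=="bar" else np.clip(60-s.mean(1),0,12)
            w=w*(abs(off)<.02)
            if nm=="bar":w=w*(s.mean(1)>90)
            out.append((off*w).sum()/max(w.sum(),1e-6))
        k=np.polyfit(rs,out,1)
        print(nm,"offs mm",np.round(np.array(out)*1e3,1),"dir",round(a0+np.degrees(np.arctan(k[0])),2),"off at stem mm",round(k[1]*1e3,2))
E
python3 - <<'E'
from lev import *
for f,a in(("d0",-110),("d4",-152)):lever(pickle.load(open(f+".pkl","rb"))["top"],a)
E
```

```text
bar offs mm [ 2.3  0.7 -0.4 -1.  -1.  -0.5 -0.7 -0.3 -0.3 -0.2 -0.8] dir -112.24 off at stem mm 1.77
grip offs mm [ 4.   3.7  3.8  3.8  2.1 -1.9 -3.7 -3.5 -3.  -4.2 -5.  -0.7  1.3] dir -118.58 off at stem mm 16.95
bar offs mm [-1.2 -0.7 -0.4 -0.9 -1.2 -0.9 -0.7 -1.  -0.6 -0.3 -0.4] dir -151.28 off at stem mm -1.39
grip offs mm [2.  3.7 2.4 2.2 3.5 4.6 4.5 0.4 0.4 0.7 1.2 0.6 1.3] dir -155.04 off at stem mm 8.17
```

Bar centreline is at about -152°, with the mark at -158.7° in the same (slightly biased) frame, so 5–6° remain. I'll push about 4° more, then look again.

```bash
python3 -c "
from h import *
rows([pt('air',b,.1144,0,z) for b,z in((-126,.24),(-126,.14),(-134,.14),(-139,.14),(-142,.14),(-144.2,.14))])"
```

```text
t 8.85 tcp [ 0.478  -0.26    0.2405] F [-0.5 -0.2  0.4]
[ 0.306 -0.446  0.002]
[ 0.306 -0.445  0.202]
[ 0.3   -0.477  0.202]
[ 0.299 -0.497  0.202]
[ 0.299 -0.509  0.202]
[ 0.299 -0.517  0.202]
```

step_arm(
  series=[
    {"x":0.306,"y":-0.446,"z":0.002,"ax":0,"ay":0,"az":0,"grip":1},
    {"x":0.306,"y":-0.446,"z":0.002,"ax":0,"ay":0,"az":0,"grip":1},
    {"x":0.306,"y":-0.446,"z":0.002,"ax":0,"ay":0,"az":0,"grip":1},
    {"x":0.306,"y":-0.446,"z":0.002,"ax":0,"ay":0,"az":0,"grip":1},
    {"x":0.306,"y":-0.446,"z":0.002,"ax":0,"ay":0,"az":0,"grip":1},
    {"x":0.306,"y":-0.446,"z":0.002,"ax":0,"ay":0,"az":0,"grip":1},
    {"x":0.306,"y":-0.446,"z":0.002,"ax":0,"ay":0,"az":0,"grip":1},
    {"x":0.306,"y":-0.446,"z":0.002,"ax":0,"ay":0,"az":0,"grip":1},
    {"x":0.306,"y":-0.446,"z":0.1,"ax":0,"ay":0,"az":0,"grip":1},
    {"x":0.306,"y":-0.446,"z":0.2,"ax":0,"ay":0,"az":0,"grip":1},
    {"x":0.306,"y":-0.446,"z":0.2,"ax":0,"ay":0,"az":0,"grip":1},
    {"x":0.306,"y":-0.446,"z":0.2,"ax":0,"ay":0,"az":0,"grip":1},
  ],
)

```text
time: 10.05
tool_pos: [0.528, 0.0047, 0.1404]
tcp_rot: [-3.075, -0.641, 0.005]
wrist_force: [-0.2, -0.5, 1.5]
width: 0.004
grip_force: 0.0
```

```bash
python3 -c "
from h import *
rows([pt('air',b,.1144,0,z) for b,z in((-126,.14),(-134,.14),(-139,.14),(-142,.14),(-144.2,.14))])"
```

```text
t 10.05 tcp [0.528  0.0047 0.1404] F [-0.2 -0.5  1.5]
[ 0.004 -0.     0.001]
[-0.002 -0.032  0.001]
[-0.004 -0.051  0.001]
[-0.004 -0.063  0.001]
[-0.004 -0.072  0.001]
```

step_arm(
  series=[
    {"x":-0.002,"y":-0.016,"z":0.001,"ax":0,"ay":0,"az":0,"grip":1},
    {"x":-0.002,"y":-0.032,"z":0.001,"ax":0,"ay":0,"az":0,"grip":1},
    {"x":-0.004,"y":-0.044,"z":0.001,"ax":0,"ay":0,"az":0,"grip":1},
    {"x":-0.004,"y":-0.054,"z":0.001,"ax":0,"ay":0,"az":0,"grip":1},
    {"x":-0.004,"y":-0.063,"z":0.001,"ax":0,"ay":0,"az":0,"grip":1},
    {"x":-0.004,"y":-0.072,"z":0.001,"ax":0,"ay":0,"az":0,"grip":1},
    {"x":-0.004,"y":-0.072,"z":0.001,"ax":0,"ay":0,"az":0,"grip":1},
  ],
)

```text
time: 10.75
tool_pos: [0.5131, 0.0379, 0.1408]
tcp_rot: [3.075, 0.643, 0.002]
wrist_force: [1.5, -2.0, 0.2]
width: -0.002
grip_force: 0.6
```

```bash
python3 -c "
from h import *
rows([pt('air',-144.2,.1144,0,.14)])
w=B.T@(bot.read_state()['tool_pos'][:2]-O)-ST['air'];print(np.hypot(*w),np.degrees(np.arctan2(w[1],w[0])))"
```

```text
t 10.75 tcp [0.5131 0.0379 0.1408] F [ 1.5 -2.   0.2]
[-0.003  0.001  0.002]
0.11283268896621187 -144.41016840965293
```

Force about 2.5 N in contact. Back off and look; same retreat as before.

step_arm(
  series=[
    {"x":0,"y":0.03,"z":0,"ax":0,"ay":0,"az":0,"grip":1},
    {"x":0,"y":0.06,"z":0,"ax":0,"ay":0,"az":0,"grip":1},
    {"x":0,"y":0.06,"z":0,"ax":0,"ay":0,"az":0,"grip":1},
    {"x":0,"y":0.06,"z":-0.08,"ax":0,"ay":0,"az":0,"grip":1},
    {"x":0,"y":0.06,"z":-0.18,"ax":0,"ay":0,"az":0,"grip":1},
    {"x":-0.3,"y":0.52,"z":-0.2,"ax":0,"ay":0,"az":0,"grip":1},
    {"x":-0.3,"y":0.52,"z":-0.2,"ax":0,"ay":0,"az":0,"grip":1},
    {"x":-0.3,"y":0.52,"z":-0.2,"ax":0,"ay":0,"az":0,"grip":1},
    {"x":-0.3,"y":0.52,"z":-0.2,"ax":0,"ay":0,"az":0,"grip":1},
    {"x":-0.3,"y":0.52,"z":-0.2,"ax":0,"ay":0,"az":0,"grip":1},
    {"x":-0.3,"y":0.52,"z":-0.2,"ax":0,"ay":0,"az":0,"grip":1},
    {"x":-0.3,"y":0.52,"z":-0.2,"ax":0,"ay":0,"az":0,"grip":1},
  ],
)

```text
time: 11.95
tool_pos: [0.4783, -0.2644, 0.24]
tcp_rot: [3.077, 0.634, -0.001]
wrist_force: [0.3, 0.5, -0.2]
width: 0.0
grip_force: 0.0
```

```bash
python3 -c "
from lev import *
from workcell import imaging
d={n:imaging.read_camera(n) for n in ('top','side')};pickle.dump(d,open('d5.pkl','wb'))
lever(d['top'],-156);rows([pt('air',-130,.1144,0,.24)])
o=[cv2.resize(d['top']['img'][150:225,155:205,::-1],(400,600),interpolation=cv2.INTER_CUBIC),cv2.resize(d['side']['img'][200:275,205:255,::-1],(400,600),interpolation=cv2.INTER_CUBIC)]
cv2.imwrite('pics/t5.png',cv2.hconcat(o))"
```

```text
bar offs mm [-1.7 -1.  -0.9 -0.8 -0.8 -0.9 -1.3 -1.  -1.5 -1.  -1.2] dir -155.99 off at stem mm -1.09
grip offs mm [ 3.8  1.5  0.5  2.4  3.4  2.7 -0.1 -0.2 -0.3  0.2 -0.5 -1.5 -1. ] dir -161.09 off at stem mm 10.99
t 12.05 tcp [ 0.4789 -0.2611  0.2397] F [-0.9  0.3 -0.7]
[ 0.302 -0.464  0.   ]
```

View pics/t5.png

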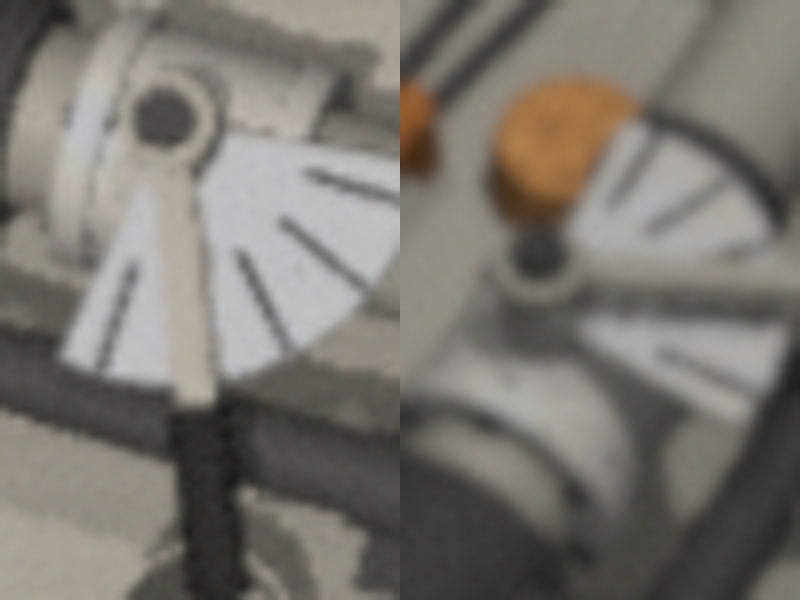

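The bar direction is -156.0° against the mark's -157.4°, and both share the same small line offset, so 1.4° (about 3 mm) remains. One last nudge.

step_arm(
  series=[
    {"x":0.306,"y":-0.446,"z":0,"ax":0,"ay":0,"az":0,"grip":1},
    {"x":0.306,"y":-0.446,"z":0,"ax":0,"ay":0,"az":0,"grip":1},
    {"x":0.306,"y":-0.446,"z":0,"ax":0,"ay":0,"az":0,"grip":1},
    {"x":0.306,"y":-0.446,"z":0,"ax":0,"ay":0,"az":0,"grip":1},
    {"x":0.306,"y":-0.446,"z":0,"ax":0,"ay":0,"az":0,"grip":1},
    {"x":0.306,"y":-0.446,"z":0,"ax":0,"ay":0,"az":0,"grip":1},
    {"x":0.306,"y":-0.446,"z":0,"ax":0,"ay":0,"az":0,"grip":1},
    {"x":0.306,"y":-0.446,"z":0,"ax":0,"ay":0,"az":0,"grip":1},
    {"x":0.306,"y":-0.446,"z":0.1,"ax":0,"ay":0,"az":0,"grip":1},
    {"x":0.306,"y":-0.446,"z":0.2,"ax":0,"ay":0,"az":0,"grip":1},
    {"x":0.306,"y":-0.446,"z":0.2,"ax":0,"ay":0,"az":0,"grip":1},
    {"x":0.306,"y":-0.446,"z":0.2,"ax":0,"ay":0,"az":0,"grip":1},
  ],
)

```text
time: 13.25
tool_pos: [0.5293, 0.004, 0.1398]
tcp_rot: [-3.075, -0.64, 0.005]
wrist_force: [0.4, 0.0, 0.8]
width: -0.002
grip_force: 0.0
```

```bash
python3 -c "
from h import *
rows([pt('air',b,.1135,0,z) for b,z in((-134,.14),(-140,.14),(-144,.14),(-145.8,.14))])"
```

```text
t 13.25 tcp [0.5293 0.004  0.1398] F [0.4 0.  0.8]
[-0.003 -0.034 -0.   ]
[-0.004 -0.058 -0.   ]
[-0.004 -0.074 -0.   ]
[-0.004 -0.081 -0.   ]
```

step_arm(
  series=[
    {"x":-0.002,"y":-0.02,"z":0,"ax":0,"ay":0,"az":0,"grip":1},
    {"x":-0.003,"y":-0.04,"z":0,"ax":0,"ay":0,"az":0,"grip":1},
    {"x":-0.004,"y":-0.058,"z":0,"ax":0,"ay":0,"az":0,"grip":1},
    {"x":-0.004,"y":-0.067,"z":0,"ax":0,"ay":0,"az":0,"grip":1},
    {"x":-0.004,"y":-0.074,"z":0,"ax":0,"ay":0,"az":0,"grip":1},
    {"x":-0.004,"y":-0.081,"z":0,"ax":0,"ay":0,"az":0,"grip":1},
    {"x":-0.004,"y":-0.081,"z":0,"ax":0,"ay":0,"az":0,"grip":1},
    {"x":-0.004,"y":-0.081,"z":0,"ax":0,"ay":0,"az":0,"grip":1},
  ],
)

```text
time: 14.05
tool_pos: [0.5123, 0.0412, 0.1403]
tcp_rot: [-3.075, -0.642, 0.0]
wrist_force: [1.3, -1.0, 0.2]
width: -0.005
grip_force: 0.4
```

```bash
python3 -c "
from h import *
w=B.T@(bot.read_state()['tool_pos'][:2]-O)-ST['air'];print(np.hypot(*w),np.degrees(np.arctan2(w[1],w[0])))"
```

```text
0.11253525399892828 -146.0972686528234
```

Moved 1.7° more than last time, so the lever should be at about -157.5°. Retreat further so both levers can be seen.

step_arm(
  series=[
    {"x":0,"y":0.03,"z":0,"ax":0,"ay":0,"az":0,"grip":1},
    {"x":0,"y":0.06,"z":0,"ax":0,"ay":0,"az":0,"grip":1},
    {"x":0,"y":0.06,"z":0,"ax":0,"ay":0,"az":0,"grip":1},
    {"x":0,"y":0.06,"z":-0.08,"ax":0,"ay":0,"az":0,"grip":1},
    {"x":0,"y":0.06,"z":-0.18,"ax":0,"ay":0,"az":0,"grip":1},
    {"x":-0.55,"y":0.72,"z":-0.2,"ax":0,"ay":0,"az":0,"grip":1},
    {"x":-0.55,"y":0.72,"z":-0.2,"ax":0,"ay":0,"az":0,"grip":1},
    {"x":-0.55,"y":0.72,"z":-0.2,"ax":0,"ay":0,"az":0,"grip":1},
    {"x":-0.55,"y":0.72,"z":-0.2,"ax":0,"ay":0,"az":0,"grip":1},
    {"x":-0.55,"y":0.72,"z":-0.2,"ax":0,"ay":0,"az":0,"grip":1},
    {"x":-0.55,"y":0.72,"z":-0.2,"ax":0,"ay":0,"az":0,"grip":1},
    {"x":-0.55,"y":0.72,"z":-0.2,"ax":0,"ay":0,"az":0,"grip":1},
  ],
)

```text
time: 15.25
tool_pos: [0.4254, -0.3244, 0.2384]
tcp_rot: [-3.075, -0.64, -0.0]
wrist_force: [0.5, 0.6, 0.0]
width: 0.002
grip_force: 0.0
```

step_arm(
  series=[
    {"x":-0.2,"y":0.2,"z":0,"ax":0,"ay":0,"az":0,"grip":1},
    {"x":-0.2,"y":0.2,"z":0,"ax":0,"ay":0,"az":0,"grip":1},
    {"x":-0.2,"y":0.2,"z":0,"ax":0,"ay":0,"az":0,"grip":1},
    {"x":-0.2,"y":0.2,"z":0,"ax":0,"ay":0,"az":0,"grip":1},
  ],
)

```text
time: 15.65
tool_pos: [0.3724, -0.4587, 0.2379]
tcp_rot: [3.076, 0.633, -0.002]
wrist_force: [-0.2, 0.3, -0.3]
width: 0.003
grip_force: 0.0
```

```bash
python3 -c "
from lev import *
from workcell import imaging
d={n:imaging.read_camera(n) for n in ('top','side')};pickle.dump(d,open('d6.pkl','wb'))
lever(d['top'],-157.5)
cv2.imwrite('pics/t6.png',cv2.resize(d['top']['img'][100:300,110:376,::-1],None,fx=3,fy=3,interpolation=cv2.INTER_CUBIC))"
```

```text
bar offs mm [-2.2 -0.8 -0.7 -1.  -1.3 -1.1 -1.1 -1.2 -1.4 -1.6 -1.7] dir -157.89 off at stem mm -0.96
grip offs mm [ 3.3  1.   0.6  1.7  2.8  0.3 -0.8 -0.5 -0.5 -0.7 -1.  -1.5 -1.8] dir -162.58 off at stem mm 10.36
```

View pics/t6.png

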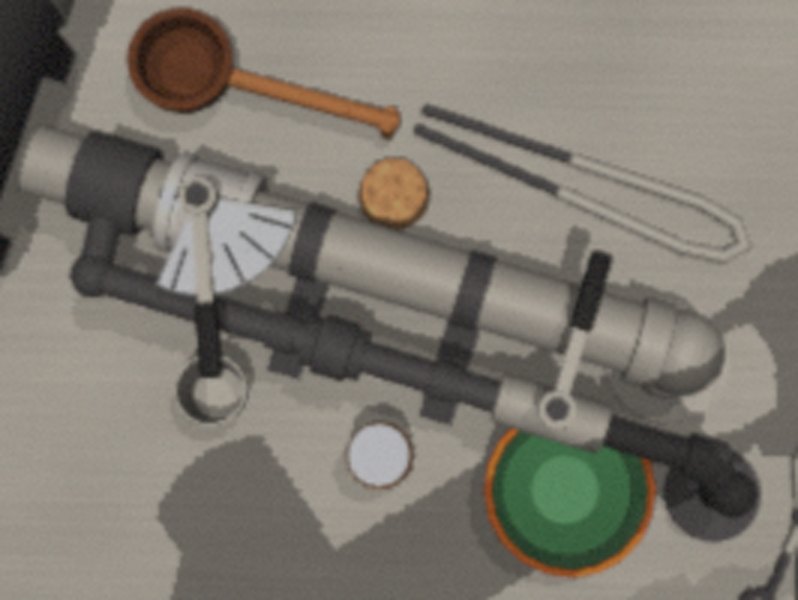

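The air lever lies over the mark next to shut: its bar runs at -157.9° against the mark's -157.3°. The gas lever is square across its pipe (stem (557,408), grip (592,292)), and the bystanders are unmoved. Handing in.

```bash
python3 -c "
from workcell import bot
print(bot.finish_job())"
```

```text
the job is handed in; nothing more can be done
None
```

I pushed the gas lever to its hard stop first, then set the air lever to within about 1° of the mark next to shut, and handed the job in with the arm clear and the tools and glass visible in the last picture unmoved.

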